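Stack a two-stone rock outcrop on a model display base

TASK

Build a little rock outcrop for the diorama: set the plaster stone that has a flat ledge on the middle of the black display base, flat underside down, and let go of it. Then stand the pointed stone upright, point up, on the middle of that ledge, clear of the slope, so that both stay put by themselves. Leave the round-topped stone where it lies.

Things in the scene. Friction and masses are not known exactly. Their poses are not given: they have to be found in the camera images.
- display_base: Black plastic display base, a plain rectangular slab 160 x 130 x 12 mm, fixed to the desk. Origin: centre of its underside, so its top is 12 mm above the origin; x along the 160 mm side, z up.
- ledge_rock: Ledge stone: grey plaster rock, 98 (x) x 54 (y) x 36 mm, flat underside, about 160 g. Flat level ledge on top (36 mm up) from x -12 to +42, y -25 to +25 mm, middle at x = +14 mm; towards -x it slopes down to 13 mm at the end. Long sides (y = +-27 at the foot, +-25 at the top) are nearly upright and parallel for x -10 to +27: grip there. Origin: underside centre, z up. Starts right way up, any yaw.
- peak_rock: Pointed stone, the smallest: grey plaster rock, 60 (x) x 42 (y) mm, flat underside, about 90 g; nearly upright sides to 28 mm, then rising to a blunt point 50 mm up near the middle. Sides at y = +-21 mm (+-20 at 28 mm up) are nearly parallel for x -13 to +13: grip there. Origin: underside centre, z up. Starts upright, any yaw.
- dome_rock: The round-topped stone, a bystander: grey cast plaster rock, outline about 80 x 53 mm, low dome 35 mm high with no flat top. Origin: centre of the underside. Leave it alone.

How it is judged (in metres and radians):
On the way:
1. the ledge stone rests flat on the middle of the display base and has been let go (horizontal distance between ledge_rock and display_base below 0.02 m and z of ledge_rock in the frame of display_base between 0.009 and 0.015 m and angle between ledge_rock's own z axis and vertical below 0.17 rad and linear speed of ledge_rock below 0.02 m/s and contact force between ledge_rock and the fingers below 0.1 N), for 0.2 s.
At the end, for the whole second after the job is handed in: Ledge stone upright (within 10 degrees) on the display base, within 20 mm of its centre; pointed stone upright (10 degrees) on the ledge, within 20 mm along x and 18 mm along y of the ledge's middle; both released and at rest; round-topped stone within 20 mm of its start (all of step 1 and x of peak_rock in the frame of ledge_rock between -0.006 and 0.034 m and y of peak_rock in the frame of ledge_rock between -0.018 and 0.018 m and z of peak_rock in the frame of ledge_rock between 0.032 and 0.04 m and angle between peak_rock's own z axis and vertical below 0.17 rad and linear speed of peak_rock below 0.02 m/s and contact force between peak_rock and the fingers below 0.1 N and distance of dome_rock from where it was at the start of the episode below 0.02 m); the robot touches nothing.
It fails at once if the round-topped stone is shifted by more than 20 mm (distance of dome_rock from where it was at the start of the episode above 0.02 m).
It also fails if it takes over 64 s, if anything falls off the work surface, if the arm or the gripper's body presses on something with over 40 N, if the wrist force passes 120 N, or if a joint passes its speed limit or range.

ROBOT

A 6-joint arm with a two-finger parallel gripper is mounted at the origin on the work surface. World frame = base frame: x ahead of the robot, y to its left, z up, the work surface at z = 0. Lengths are in m, angles in degrees, forces in N, time in s.
With the tool pointing down it reaches from about 0.325 to 0.775 m from the base axis. Payload 5.5 kg.
Tool frame: the origin (TCP) lies at the centre of the arm's flange, where the gripper is bolted on; the fingertips stand 182 mm ahead of it and the grasp point (between the pads) lies 163 mm ahead of it; z points along the fingers, y is the direction in which the jaws open and shut (so a half turn about z gives the same grasp; the last joint's range is limited). The gripper opens to 88 mm and grips with 3 to 60 N. Pads are 20 mm wide; open, the fingers measure 115 mm over their backs; the gripper's body (75 mm by 178 mm) begins 61 mm behind the grasp point.
Start: joints at [65.907, 5.22, 70.514, -0, 104.267, -3.249], TCP at [0.214, 0.561, 0.405] pointing down, gripper open.
Joint ranges: [-164.24, 164.24], [-49.07, 125.15], [9.68, 141.18], [-86.29, 266.29], [3.28, 154.24], [-151.56, 151.56]. Speed limits (degrees/s): [147.25, 147.25, 172.46, 180, 180, 180].

INTERFACE

Orientations are given as [roll, pitch, yaw] about the fixed x, y, z axes, in that order (R = Rz(yaw) Ry(pitch) Rx(roll)).
In Python, from station import r gives the robot as it stands. The module is installed in compiled form; this text tells all that it offers. Calls block until the motion is done:
- r.reach(position, orientation): joint-space move of the TCP to a pose.
- r.servo_line(position, rotation=None, speed=0.15): straight line of the TCP; rotation=None keeps the orientation; speed is the mean speed in m/s.
- r.move_joints(angles): joint-space move.
- r.let_go() and r.grab(squeeze=None): open the fingers fully, or close them until they stop; squeeze is the grip in N (None keeps the last).
- r.wait(seconds).
- r.inverse_kinematics(position, orientation): joint angles nearest the present ones, or None.
- r.sense(): the state.
- r.snapshot(name): name is "side" or "top"; returns a dict with "frame" (480x640x3 uint8, red, green, blue), "fx", "fy", "cx", "cy" (pixels), "R" (3x3) and "t" (3): a world point X has camera coordinates R X + t. Camera axes: x right, y down, z forward; pixel columns grow to the right and rows downward; lengths in m; the calibration is good to about 2 mm. A picture is of the moment at which its call begins. There is no depth.
A pose or a line that the arm cannot do raises r.IKError and nothing moves.
- r.hand_in(): hands the job in, once; it reports no verdict.
The state is a dict: "clock": time; "joints": joint angles; "joint_vel": joint speeds; "joint_torque": joint torques, N m; "tcp_pos": TCP position; "orientation": TCP orientation; "contact_force": force on the tool from outside, world axes, zero at the start; "torque": the same for the moment, N m; "opening": finger opening in m.
Only numpy, scipy, OpenCV 4.12 (cv2) and the standard library are available. Lean on these libraries where they do the work, as an engineer would, in place of code of your own. Each camera call takes 0.05 s, during which the arm holds its last target.

## Working session

There is one attempt and no reset: what is moved stays moved. The work goes in short steps, each a Python script; the robot and the scene stay as the last script left them, time stands still between calls to the robot, and variables do not carry over. Pictures are saved under pics/ and viewed, and the job is handed in when it is done.

```bash
mkdir -p pics; python3 - <<'E'
from station import r
import cv2,pickle
for n in("top","side"):
    s=r.snapshot(n); pickle.dump(s,open(f"pics/{n}0.pkl","wb"))
    cv2.imwrite(f"pics/{n}0.png",s["frame"][:,:,::-1]); print(n,s["fx"],s["fy"],s["cx"],s["cy"],s["R"],s["t"])
print(r.sense())
E
```

```text
top 528.5370508465809 528.5370508465809 326.91589087904106 237.40751198579235 [[ 0.0270431  -0.99963185 -0.00219851]
 [-0.99112003 -0.02652626 -0.13029753]
 [ 0.13019125  0.00570264 -0.9914725 ]] [-0.03029798  0.56160765  0.78103692]
side 481.978547828148 481.978547828148 319.4303401535274 239.99567750100175 [[ 0.94575573 -0.32487681  0.00107258]
 [-0.24040796 -0.70206969 -0.67030005]
 [ 0.21851797  0.63368226 -0.74208941]] [-0.520736    0.15595602  0.69026963]
{'clock': 0.1, 'joints': array([ 6.59093090e+01,  5.25949858e+00,  7.05747934e+01,  1.34314733e-04,
        1.04265514e+02, -3.24753940e+00]), 'joint_vel': array([ 0.04636655, -0.03607563, -0.02794659,  0.08132937, -0.10291218,
       -0.06666965]), 'joint_torque': array([ 1.51744251e-03, -4.47859132e+01, -4.07568848e+01,  7.00221467e-02,
        2.85282440e-02, -9.35789149e-05]), 'tcp_pos': array([0.21350079, 0.5607922 , 0.40361415]), 'orientation': array([-1.79900361e+02, -5.78404129e-03,  1.59156876e+02]), 'contact_force': array([-0.08809243,  0.88694017,  0.17178258]), 'torque': array([-0.00245094, -0.01948022, -0.04963572]), 'opening': 0.08759891966420123}
```

View pics/top0.png

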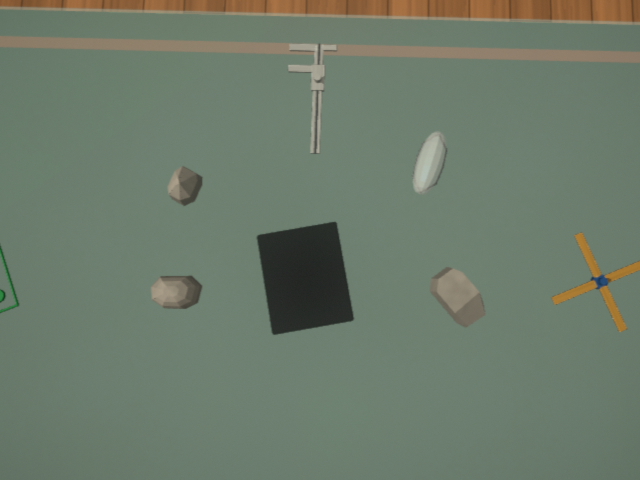

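View pics/side0.png

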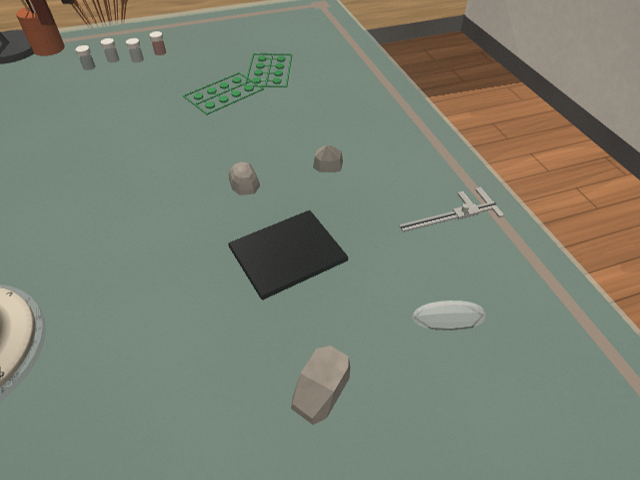

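The top view shows the ledge stone at about (458,296), the pointed stone at (183,185), the dome at (175,291) and the base at (305,278). I'll zoom in next.

```bash
python3 - <<'E'
import cv2,numpy as np
t=cv2.imread("pics/top0.png");s=cv2.imread("pics/side0.png")
def c(im,x,y,w=80,h=80,k=5): return cv2.resize(im[y:y+h,x:x+w],None,fx=k,fy=k,interpolation=cv2.INTER_CUBIC)
cv2.imwrite("pics/z1.png",np.hstack([c(t,420,255),c(t,143,145)]))
cv2.imwrite("pics/z2.png",np.hstack([c(s,280,340,80,90),c(s,290,120,80,90)]))
E
```

```text
(no output)
```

View pics/z1.png

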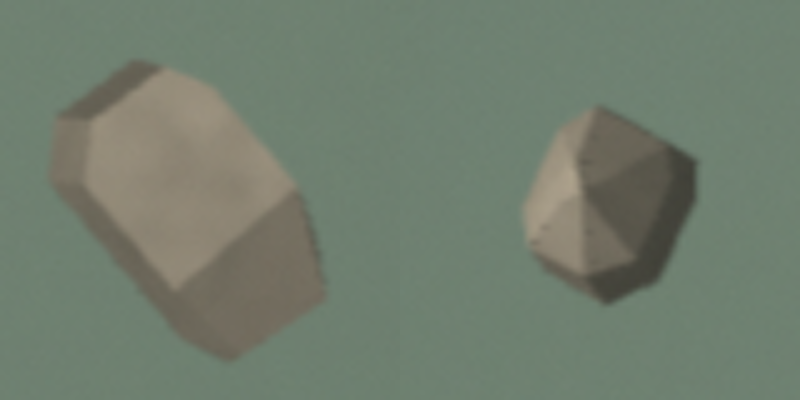

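View pics/z2.png

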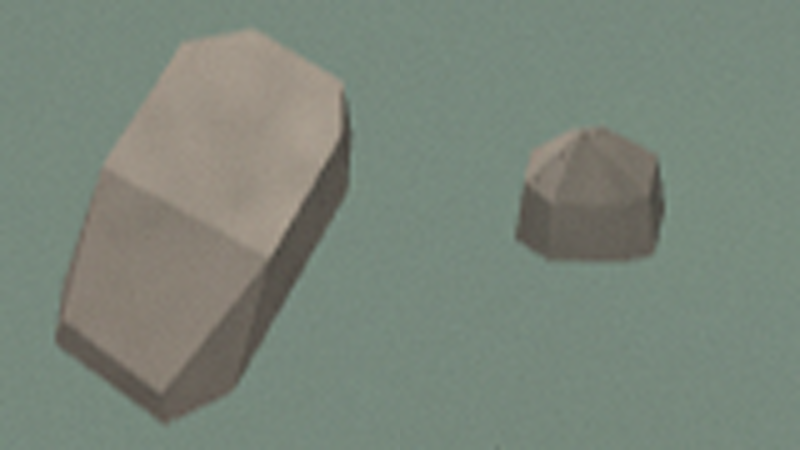

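```bash
cat > h.py <<'E'
import numpy as np,cv2,pickle
def ray(s,px,z):
    d=s["R"].T@np.array([(px[0]-s["cx"])/s["fx"],(px[1]-s["cy"])/s["fy"],1.]);o=-s["R"].T@s["t"]
    return (o+d*(z-o[2])/d[2])[:2]
def proj(s,X):
    c=s["R"]@np.array(X)+s["t"];return np.array([s["fx"]*c[0]/c[2]+s["cx"],s["fy"]*c[1]/c[2]+s["cy"]])
def rect(s,c,z,half=.05,n=400):
    # rectified plane crop: columns=+x, rows=-y
    P=np.float32([[c[0]-half,c[1]+half],[c[0]+half,c[1]+half],[c[0]+half,c[1]-half],[c[0]-half,c[1]-half]])
    src=np.float32([proj(s,[*p,z]) for p in P]);dst=np.float32([[0,0],[n,0],[n,n],[0,n]])
    return cv2.warpPerspective(s["frame"][:,:,::-1].copy(),cv2.getPerspectiveTransform(src,dst),(n,n),flags=cv2.INTER_CUBIC)
E
python3 - <<'E'
from h import *
T=pickle.load(open("pics/top0.pkl","rb"));S=pickle.load(open("pics/side0.pkl","rb"))
print("cams",-T["R"].T@T["t"],-S["R"].T@S["t"])
top=[(455,313),(479.6,293),(437,292),(463,273)]
w=[ray(T,p,.036) for p in top];print("ledge top",w, np.linalg.norm(w[0]-w[1]))
print("ledge side",[ray(S,p,.036) for p in [(301,373.6),(333.6,391)]])
# base
g=cv2.cvtColor(T["frame"],cv2.COLOR_RGB2GRAY);m=(g<50).astype('uint8')
c=max(cv2.findContours(m,0,2)[0],key=cv2.contourArea)
q=np.array([ray(T,p[0],.012) for p in c]);b=cv2.minAreaRect((q*1000).astype('float32'));print("base top",b)
g=cv2.cvtColor(S["frame"],cv2.COLOR_RGB2GRAY);m=(g<50).astype('uint8');m[:130]=0
n,l,st,ce=cv2.connectedComponentsWithStats(m);
i=l[250,290];k=max(cv2.findContours((l==i).astype('uint8'),0,2)[0],key=cv2.contourArea)
print("base side",cv2.minAreaRect(np.array([ray(S,p[0],.012)*1000 for p in k],dtype='float32')))
# stones outlines
for nm,s in(("T",T),("S",S)):
    hsv=cv2.cvtColor(s["frame"],cv2.COLOR_RGB2HSV)
    f=s["frame"].astype(int);m=((f[...,0]-f[...,1])>0).astype('uint8')
    n,l,st,ce=cv2.connectedComponentsWithStats(m)
    print(nm,[(ce[i].round(1),st[i,4]) for i in range(1,n) if 200<st[i,4]<6000])
a=ray(T,(183,185),.02);print("peak approx",a,"dome",ray(T,(175,291),.015))
cv2.imwrite("pics/pk.png",np.hstack([rect(T,a,0),rect(S,a,0)]))
cv2.imwrite("pics/pk28.png",np.hstack([rect(T,a,.028),rect(S,a,.028)]))
E
```

```text
cams [ 0.45575578 -0.01984344  0.84748611] [ 0.37914581 -0.49709468  0.61733764]
ledge top [array([ 0.45173521, -0.2128218 ]), array([ 0.48298973, -0.25047569]), array([ 0.48275547, -0.18550125]), array([ 0.51284658, -0.2253573 ])] 0.048935264821040096
ledge side [array([ 0.45163765, -0.21424251]), array([ 0.4835611 , -0.25030391])]
base top ((501.4764709472656, 18.68848419189453), (156.7368621826172, 126.75605010986328), 11.437146186828613)
base side ((499.038818359375, 13.62353515625), (158.5808563232422, 131.41983032226562), 11.522786140441895)
T [(array([182.4, 184.9]), np.int32(783)), (array([587.4, 254.6]), np.int32(441)), (array([622.6, 271.5]), np.int32(335)), (array([457.4, 295.9]), np.int32(1982)), (array([175.2, 291.4]), np.int32(1315)), (array([573.6, 291.9]), np.int32(430)), (array([612.5, 308.2]), np.int32(458))]
S [(array([157.5,  42.8]), np.int32(276)), (array([327.7, 159.2]), np.int32(619)), (array([243.2, 178.5]), np.int32(751)), (array([ 13.9, 332.3]), np.int32(2471)), (array([320.5, 383.6]), np.int32(2981))]
peak approx [0.64283983 0.21751884] dome [0.47393101 0.22088026]
```

View pics/pk.png

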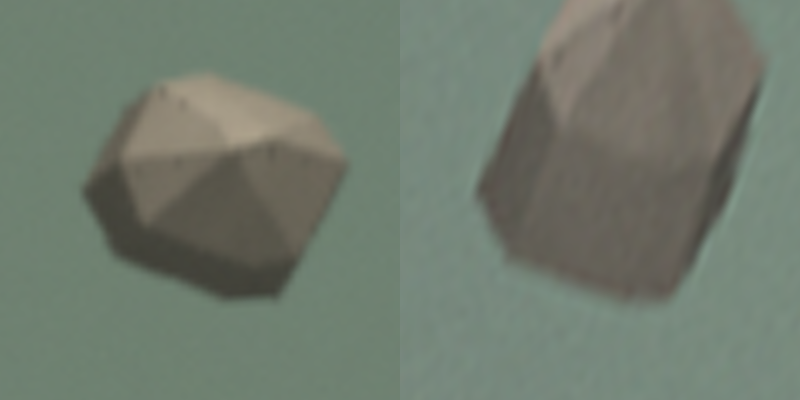

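View pics/pk28.png

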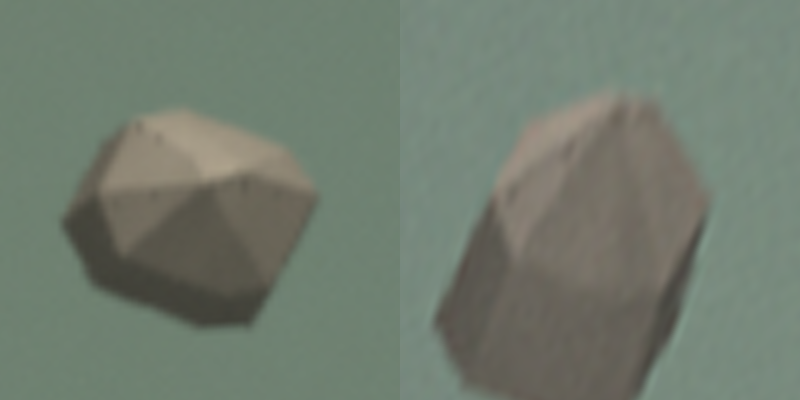

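```bash
python3 - <<'E'
from h import *
T=pickle.load(open("pics/top0.pkl","rb"));S=pickle.load(open("pics/side0.pkl","rb"))
a=np.array([.64284,.21752])
out=[]
for s in(T,S):
    im=rect(s,a,0,.05,400)
    f=cv2.GaussianBlur(im,(0,0),2).astype(int);m=((f[...,2]-f[...,1])>-4).astype('uint8')
    c=max(cv2.findContours(m,0,1)[0],key=cv2.contourArea);p=cv2.approxPolyDP(c,5,True)[:,0]
    print([(tuple(int(v) for v in q)) for q in p])
    e=cv2.convertScaleAbs(im,alpha=2,beta=-120)
    for q in p: cv2.circle(e,tuple(int(v) for v in q),3,(0,0,255),-1)
    out.append(e)
cv2.imwrite("pics/pkc.png",np.hstack(out))
c=[.5015,.0187]
for s,n in((T,"T"),(S,"S")):
    e=rect(s,c,.012,.1,400)
    k=np.radians(11.45);u=np.array([np.cos(k),np.sin(k)]);v=np.array([-u[1],u[0]])
    P=np.array([[200+2000*(d[0]),200-2000*d[1]] for d in [ .08*i*u+.065*j*v for i,j in((1,1),(-1,1),(-1,-1),(1,-1))]]).astype(int)
    cv2.polylines(e,[P],True,(0,255,255),1);cv2.imwrite(f"pics/b{n}.png",e)
cv2.imwrite("pics/b.png",np.hstack([cv2.imread("pics/bT.png"),cv2.imread("pics/bS.png")]))
E
```

```text
[(162, 83), (127, 110), (87, 186), (113, 245), (125, 256), (224, 295), (273, 293), (341, 175), (340, 149), (316, 116), (211, 74)]
[(164, 0), (82, 177), (79, 197), (110, 257), (222, 299), (265, 298), (325, 199), (363, 58), (330, 0)]
```

View pics/pkc.png

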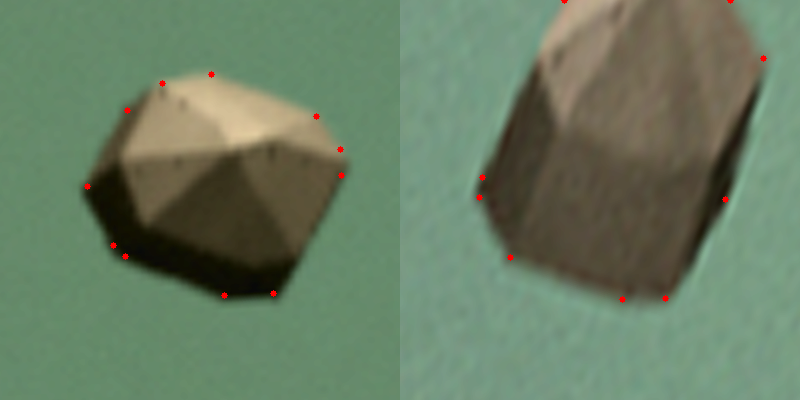

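View pics/b.png

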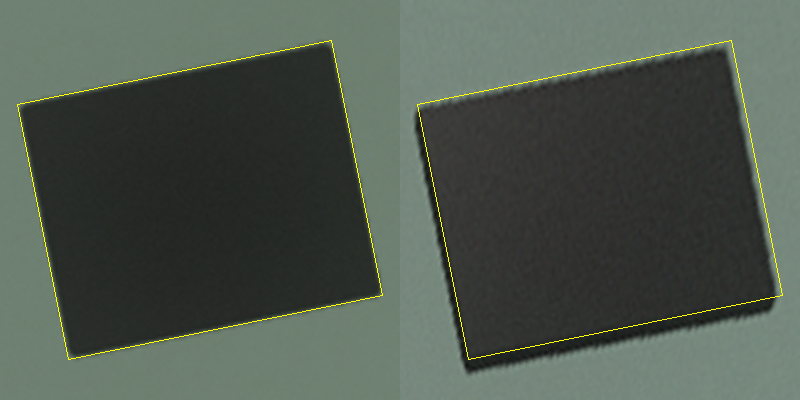

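```bash
python3 - <<'E'
from station import r
import numpy as np,cv2,pickle
k=np.radians(40.6);u=np.array([np.cos(k),np.sin(k)])
g=np.array([.4766,-.2242])+.008*u
o=[180,0,40.6]
for y in(40.6,-139.4):print(y,r.inverse_kinematics([*g,.2],[180,0,y]))
for y in(11.45,-168.55):print(y,r.inverse_kinematics([.5,.02,.3],[180,0,y]))
for y in(-20.5,159.5):print(y,r.inverse_kinematics([.6423,.2178,.3],[180,0,y]))
print(r.sense()["clock"])
E
```

```text
40.6 [-2.80821322e+01 -2.18519714e+00  9.89681148e+01 -2.54444375e-14
  8.32170824e+01  2.13178678e+01]
-139.4 None
11.45 [-1.60539146e+00 -1.00073962e+01  9.59141340e+01 -2.54444375e-14
  9.40932622e+01  7.69446085e+01]
-168.55 [  -1.60539146  -10.0073962    95.91413403    0.           94.09326217
 -103.05539146]
-20.5 [ 1.58579829e+01  1.75454755e+01  6.71773540e+01 -2.54444375e-14
  9.52771705e+01  1.26357983e+02]
159.5 [ 15.85798294  17.54547549  67.17735399   0.          95.27717052
 -53.64201706]
0.1
```

```bash
python3 - <<'E'
from station import r
import numpy as np,cv2,pickle
k=np.radians(40.6);u=np.array([np.cos(k),np.sin(k)])
g=np.array([.4766,-.2242])+.008*u
o=[180,0,40.6]
r.reach([*g,.26],o)
r.servo_line([*g,.187],speed=.1)
s=r.sense();print(s["tcp_pos"],s["contact_force"])
r.grab(25); s=r.sense();print(s["opening"],s["contact_force"],s["clock"])
r.servo_line([*g,.26],speed=.1); s=r.sense();print(s["opening"],s["contact_force"],s["tcp_pos"],s["clock"])
for n in("top","side"):
    q=r.snapshot(n);cv2.imwrite(f"pics/{n}1.png",q["frame"][:,:,::-1])
E
```

```text
[ 0.48293244 -0.21910485  0.18769602] [-0.23476324 -0.22014572  0.11947722]
0.0530355828154508 [ 0.07028335 -0.1470349   1.88267965] 4.5667
0.05289071782115575 [-0.13751838  0.23406496 -1.89525652] [ 0.48248259 -0.21891984  0.25917836] 5.45
```

View pics/side1.png

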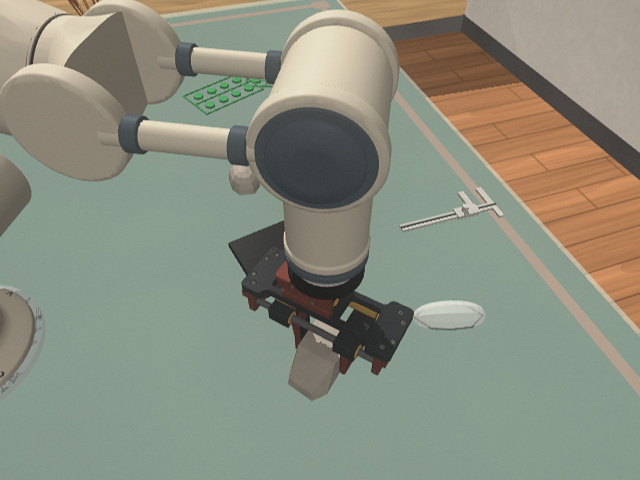

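The side view shows the ledge stone hanging level in the jaws at about (315,368), and the force reading is about 1.9 N. Next is placing it.

```bash
python3 - <<'E'
from station import r
import numpy as np,cv2,pickle
k=np.radians(11.45);u=np.array([np.cos(k),np.sin(k)])
g=np.array([.5008,.018])+.008*u
o=[180,0,11.45]
r.reach([*g,.26],o)
r.servo_line([*g,.206],speed=.08)
f0=r.sense()["contact_force"][2]
z=.203
while z>.195:
    r.servo_line([*g,z],speed=.03); s=r.sense();print(z,s["tcp_pos"],s["contact_force"][2])
    if s["contact_force"][2]>f0+3:break
    z-=.001
r.let_go();s=r.sense();print(s["contact_force"],s["opening"])
r.servo_line([*g,.30],speed=.15)
r.reach([.6423,.2178,.30],[180,0,-20.5]);print(r.sense()["clock"])
for n in("top","side"):
    q=r.snapshot(n);cv2.imwrite(f"pics/{n}2.png",q["frame"][:,:,::-1]);pickle.dump(q,open(f"pics/{n}2.pkl","wb"))
E
```

```text
0.203 [0.50868304 0.01962919 0.20320995] -1.601057610042093
0.202 [0.50865014 0.01958388 0.20204595] -0.3515461685266641
0.201 [0.50860416 0.01957937 0.2009053 ] -1.3600628428368067
0.2 [0.50860568 0.01960061 0.19987614] -0.8924672216190845
0.199 [0.50873265 0.01956449 0.19915985] 0.01651071583079905
0.198 [0.50872944 0.01959952 0.19912662] 4.7959852554105895
[-0.41479562  0.73404414 -0.59919885] 0.08778278975946575
11.325
```

View pics/top2.png

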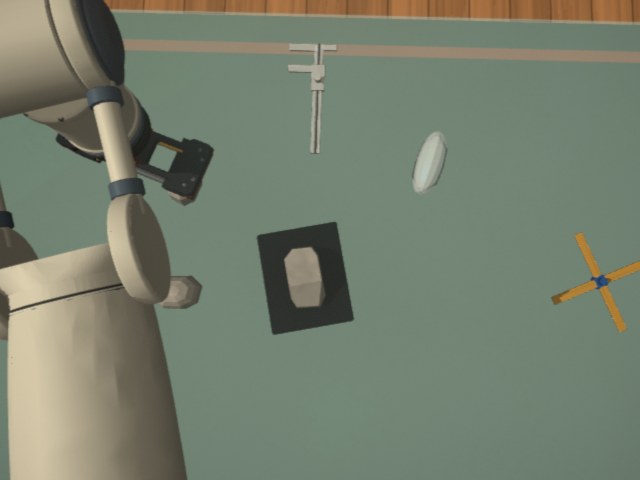

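View pics/side2.png

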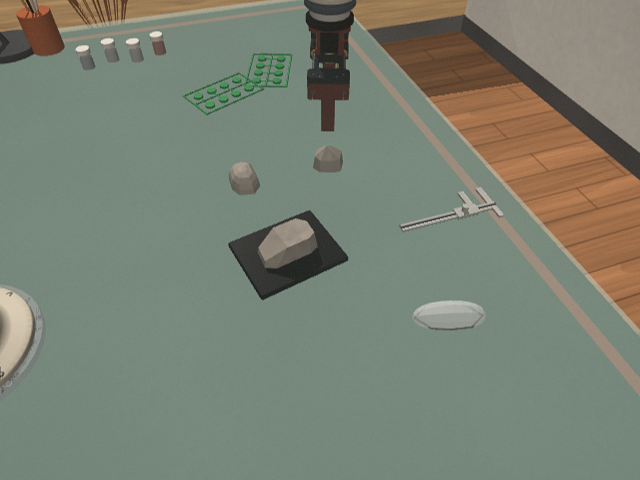

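The ledge stone now sits in the middle of the base: (304,277) in the top view and (288,243) in the side view. I'll measure the ledge on this picture and pick the peak stone.

```bash
python3 - <<'E'
from h import *
out=[]
for n in("top","side"):
    s=pickle.load(open(f"pics/{n}2.pkl","rb"))
    e=rect(s,[.5008,.018],.048,.06,400);e=cv2.convertScaleAbs(e,alpha=1.5,beta=-30)
    k=np.radians(11.45);u=np.array([np.cos(k),np.sin(k)]);v=np.array([-u[1],u[0]])
    P=np.array([[200+p[0]*400/.12,200-p[1]*400/.12] for p in [x*u+y*v for x,y in((-.012,-.025),(.042,-.025),(.042,.025),(-.012,.025))]]).astype(int)
    cv2.polylines(e,[P],True,(0,255,255),1);out.append(e)
cv2.imwrite("pics/led.png",np.hstack(out))
E
python3 - <<'E'
from station import r
import numpy as np,cv2,pickle
g=[.6423,.2178]
r.servo_line([*g,.26],speed=.15);r.servo_line([*g,.1845],speed=.08)
s=r.sense();print(s["tcp_pos"],s["contact_force"])
r.grab(20);s=r.sense();print(s["opening"],s["contact_force"])
r.servo_line([*g,.30],speed=.12);s=r.sense();print(s["opening"],s["contact_force"],s["clock"])
for n in("top","side"):
    q=r.snapshot(n);cv2.imwrite(f"pics/{n}3.png",q["frame"][:,:,::-1]);pickle.dump(q,open(f"pics/{n}3.pkl","wb"))
cv2.imwrite("pics/z3.png",cv2.resize(cv2.imread("pics/side3.png")[40:220,220:440],None,fx=3,fy=3))
E
```

```text
[0.64257411 0.21786767 0.18542087] [0.08540772 0.13396122 0.16552567]
0.04103288516144969 [-0.61406459  0.81366823 -0.43158526]
0.041326040041343055 [-0.33070796 -0.48234652 -0.36671994] 14.8333
```

View pics/led.png

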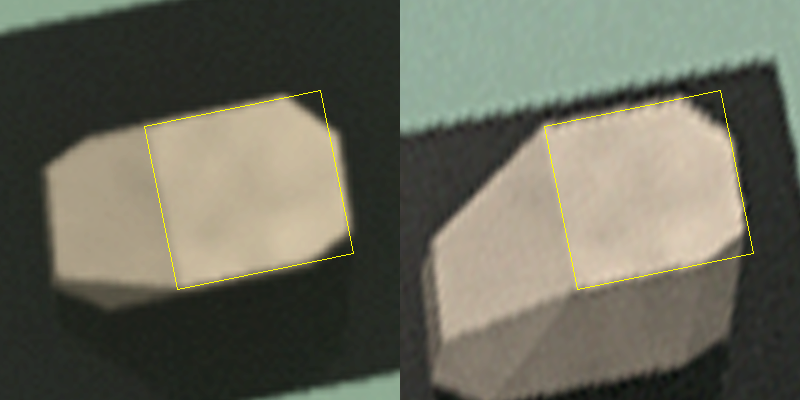

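View pics/z3.png

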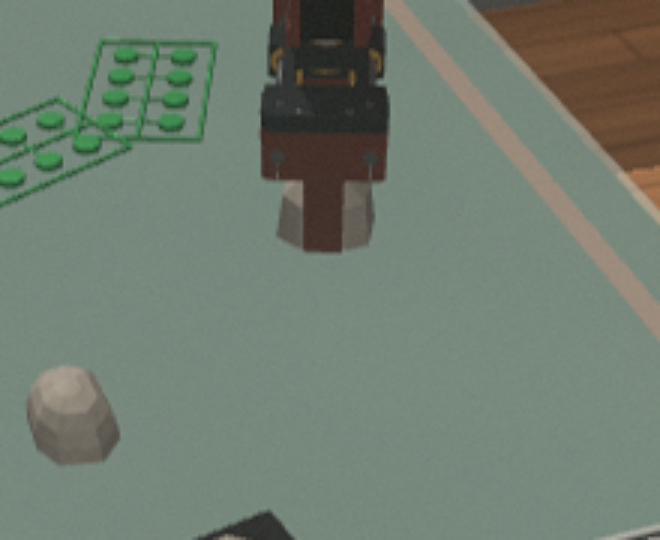

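The ledge outline matches my prediction in both views. The pointed stone hangs level and is centred on the jaws at about (328,110) in the side view, so I'll place it.

```bash
python3 - <<'E'
from station import r
import numpy as np,cv2,pickle
k=np.radians(11.45);u=np.array([np.cos(k),np.sin(k)])
g=np.array([.5008,.018])+.0145*u
r.reach([*g,.30],[180,0,11.45])
r.servo_line([*g,.240],speed=.08)
r.wait(.2);f0=np.mean([r.sense()["contact_force"][2]])
z=.237
while z>.229:
    r.servo_line([*g,z],speed=.02); s=r.sense();print(round(z,4),s["tcp_pos"],s["contact_force"][2])
    if s["contact_force"][2]>2.5 :break
    z-=.001
r.let_go();s=r.sense();print(s["contact_force"],s["opening"])
r.servo_line([*g,.34],speed=.1)
r.reach([.45,-.25,.35],[180,0,11.45]);print(r.sense()["clock"])
for n in("top","side"):
    q=r.snapshot(n);cv2.imwrite(f"pics/{n}4.png",q["frame"][:,:,::-1]);pickle.dump(q,open(f"pics/{n}4.pkl","wb"))
E
```

```text
0.237 [0.51493002 0.02088297 0.23676395] -0.14722598738938153
0.236 [0.51497606 0.02088768 0.23589432] -1.2309929010487315
0.235 [0.51498154 0.02089132 0.23491984] -1.094900954522553
0.234 [0.51499167 0.02088386 0.23389429] -0.2836290624807607
0.233 [0.5149908  0.02086255 0.23293049] -0.3558886418511794
0.232 [0.51509908 0.02088798 0.23241839] 1.3407137907818847
0.231 [0.51505765 0.02086441 0.23237889] 7.751909025161726
[ 0.33996545 -0.93223301 -0.23111529] 0.08765665059748817
21.95
```

View pics/top4.png

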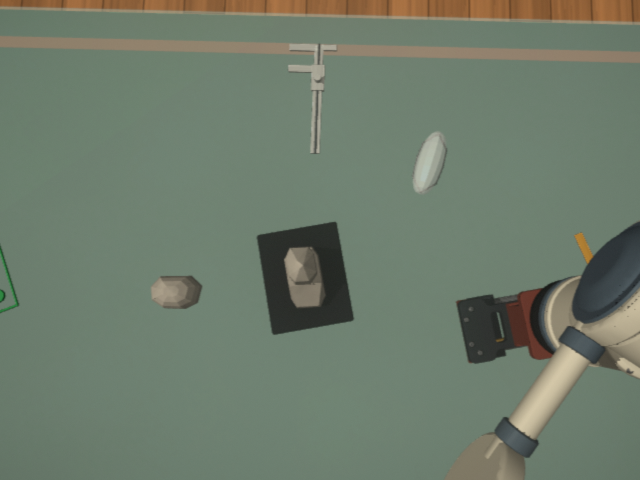

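View pics/side4.png

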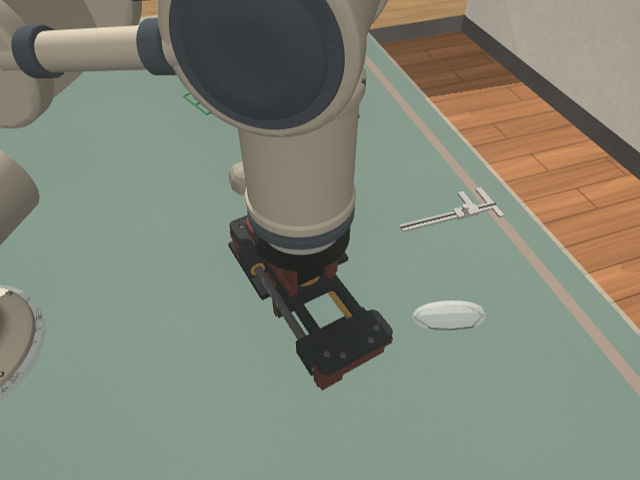

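In the top view the pointed stone sits on the ledge, with its apex at about (299,263). The arm blocks the side view, so I'll move it back to the start pose and look again.

```bash
python3 - <<'E'
from station import r
from h import *
r.move_joints([65.907,5.22,70.514,0,104.267,-3.249])
out=[]
k=np.radians(11.45);u=np.array([np.cos(k),np.sin(k)]);v=np.array([-u[1],u[0]])
for n in("top","side"):
    q=r.snapshot(n);cv2.imwrite(f"pics/{n}5.png",q["frame"][:,:,::-1])
    e=rect(q,[.5008,.018],.048,.06,400);e=cv2.convertScaleAbs(e,alpha=1.5,beta=-30)
    P=np.array([[200+p[0]*400/.12,200-p[1]*400/.12] for p in [x*u+y*v for x,y in((-.012,-.025),(.042,-.025),(.042,.025),(-.012,.025))]]).astype(int)
    cv2.polylines(e,[P],True,(0,255,255),1);out.append(e)
    f=q["frame"].astype(int);m=((f[...,0]-f[...,1])>0).astype('uint8')
    c=cv2.connectedComponentsWithStats(m);print(n,[(c[3][i].round(1),c[2][i,4]) for i in range(1,c[0]) if 600<c[2][i,4]<6000])
cv2.imwrite("pics/fin.png",np.hstack(out))
cv2.imwrite("pics/fin2.png",cv2.resize(cv2.imread("pics/side5.png")[170:310,210:360],None,fx=4,fy=4))
print(r.sense()["clock"])
E
```

```text
top [(array([304., 277.]), np.int32(2028)), (array([175.2, 291.5]), np.int32(1316))]
side [(array([243.2, 178.4]), np.int32(751)), (array([286.5, 239.5]), np.int32(2553)), (array([ 13.9, 332.3]), np.int32(2475))]
25.125
```

View pics/fin.png

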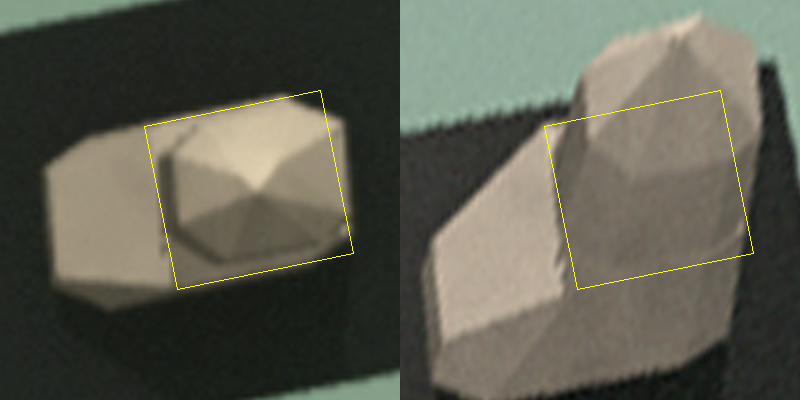

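View pics/fin2.png

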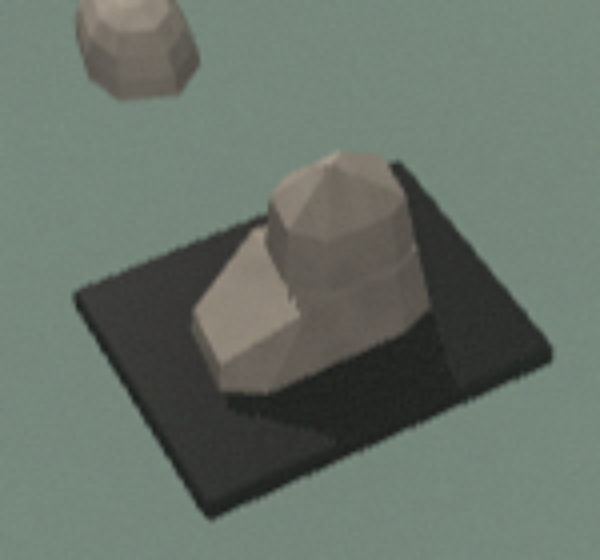

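Both views show the pointed stone upright and centred on the ledge. The ledge stone hasn't moved, and the dome is still at (175.2,291.5) in the top view. I'm handing it in.

```bash
python3 - <<'E'
from station import r
r.hand_in();print(r.sense()["clock"])
E
```

```text
the job is handed in; nothing more can be done
the job is handed in; nothing more can be done
```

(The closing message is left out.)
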